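Top up the praline rows on the chocolate counter

ROBOT

A 6-joint arm with a two-finger parallel gripper is mounted at the origin on a cart in front of the work surface, level with it; the furniture and walls round the work are solid. World frame = base frame: x ahead of the robot, y to its left, z up, the work surface at z = 0. Lengths are in m, angles in rad, forces in N, time in s.
With the tool pointing down it reaches from about 0.375 to 0.975 m from the base axis. Payload 3.8 kg.
Tool frame: the origin (TCP) lies midway between the tips of the shut fingers; the grasp point (between the pads) lies 19 mm behind it; z points along the fingers, y is the line along which they close (so a half turn about z gives the same grasp; the last joint's range is limited). The gripper opens to 85 mm and grips with 20 to 120 N. Pads are 22 mm wide; open, the fingers measure 114 mm over their backs; the gripper's body (76 mm by 85 mm) begins 54 mm behind the grasp point. The pads swing forward as they close: fully open they stand 13 mm farther back than shut.
Start: joints at [-1.197, 0.264, 1.604, -0, 1.274, -0.037], TCP at [0.27, -0.619, 0.231] pointing down, gripper open.
Joint ranges: [-2.63, 2.63], [-0.94, 2.18], [0.31, 2.57], [-1.31, 4.45], [0, 2.66], [-2.55, 2.55]. Speed limits (rad/s): [2.57, 2.57, 3.14, 3.14, 3.14, 3.14].

INTERFACE

Orientations are given as a rotation vector (axis times angle).
In Python, from workcell import bot, read_camera, camera_info, ticket gives the robot as it stands.
- The arm moves only by the tool servo_tool, never from a script. Its argument "targets" is a list of rows, each an object of numbers: "hand": the closure, from -1 (fully open) to 1 (shut); "x", "y", "z": the shift along the tool's x, y, z as a fraction of full scale; "roll": the turn about the tool's z as a fraction of full scale. In form: [{"hand": .., "x": .., "y": .., "z": .., "roll": ..}, ...]. A call has 1 to 10 rows; each row is the pose to reach, as a shift and turn from the pose commanded when the call began, along the tool's axes at that moment, turning the shorter way round; what a row does not reach only later rows make up. Full scale, the value 1, is 50 cm for a shift and 180 degrees for a turn. A row lasts 1/12 s, in which the tool goes at most 41.7 mm and 7.16 degrees, less where a joint would pass 70% of its speed; a pose out of reach is approached as far as the arm can. A call with a number of a shift or a turn outside -1 to 1 is refused whole. A call with a gripper value outside its range is refused whole. The fingers move at their own pace and stop on an object; "grip_force" is the grip in N (left out, the last holds). Time passes only in rows, so rows that repeat a pose let the fingers close. It gives the time, the measured TCP pose, the force, the opening and the grip force at its end, in the units of the state.
- bot.read_state(): the state, without advancing time (a new reading comes with each control period).
- read_camera(name): name is "scene" or "top" or "wrist"; returns the picture (420x560x3 uint8, red, green, blue); there is no depth.
- camera_info(name): a dict with "fx", "fy", "cx", "cy" (pixels), "k1" (the pictures are not rectified: a ray, as slopes to the right and down, at radius r is drawn at 1 + k1 r^2 times it, then the intrinsics apply), "eye" and "orientation" of the camera in the world; the wrist camera has in their place "T_tool_cam" (4x4, takes a point from camera to tool coordinates, whose origin is the TCP and whose axes are the flange's). Camera axes: x right, y down, z forward; pixel columns grow to the right and rows downward; lengths in m; the calibration is good to about 2 mm. A picture is of the moment at which its call begins: read the wrist's pose just before it. camera_info takes no time and is no camera call.
- ticket.finish_job(): hands the job in; it is judged then, once.
The state is a dict: "time": time; "q": joint angles; "joint_vel": joint speeds; "joint_torque": joint torques, N m; "tool_pos": TCP position; "tcp_rot": TCP orientation; "wrist_force": force on the tool from outside, world axes, zero at the start; "torque": the same for the moment, N m; "width": opening from 0.0 (shut) to 1.0 (fully open); "grip_force": force on a finger pad.
Only numpy, scipy, OpenCV 4.12 (cv2) and the standard library are available. Lean on these libraries where they do the work, as an engineer would, in place of code of your own. Each camera call takes 0.05 s, during which the arm holds its last target. There are 200 camera calls.

TASK

Each grey row dish has lost the piece from its middle well: take the four fresh pieces from the stone slab one by one and set each down flat in the empty well between the two pieces of its own kind, the square one parallel to its neighbours and the heart lying along the row as its neighbours do. Do not lean on the dishes or the pieces already in them, and leave the two tasting samples on the round saucer where they are.

Things in the scene. Friction and masses are not known exactly. Their poses are not given: they have to be found in the camera images.
- truffle: a fresh truffle: plain dark brown ball-like piece with a flat foot, 25 mm across, 21 mm high. It starts on the oblong stone slab (100 x 180 x 12 mm), 25 mm or more clear of the others. Origin: centre of its underside, z up. About 11 g. Keep the fingertips 4 to 6 mm above its underside to clear the dish's rim.
- square: a fresh square praline: light brown block 24 x 24 mm, 18 mm high, with a dark disc on top. It starts on the oblong stone slab (100 x 180 x 12 mm), 25 mm or more clear of the others. Origin: centre of its underside, z up. About 11 g. Keep the fingertips 4 to 6 mm above its underside to clear the dish's rim.
- heart: a fresh heart praline: brown with a cream top, 24 mm along x (point at -x), 26 mm along y across the lobes, 14 mm high; pinch it across the lobes, along y. It starts on the oblong stone slab (100 x 180 x 12 mm), 25 mm or more clear of the others. Origin: centre of its underside, z up. About 11 g. Keep the fingertips 4 to 6 mm above its underside to clear the dish's rim.
- disc: a fresh disc praline: low brown cylinder 25 mm across, 14 mm high, with a green chip on top. It starts on the oblong stone slab (100 x 180 x 12 mm), 25 mm or more clear of the others. Origin: centre of its underside, z up. About 11 g. Keep the fingertips 4 to 6 mm above its underside to clear the dish's rim.
- truffle_dish: fixed grey stoneware dish, 56 (x) x 148 (y) x 8 mm, three wells 45 mm apart along y. Two truffles are fixed in the end wells; the middle one is empty. Wells round, 40 mm across, floor 5.5 mm and rim 8 mm above the underside. Origin: centre of the underside, below the empty well; z up.
- square_dish: fixed grey stoneware dish, 56 (x) x 148 (y) x 8 mm, three wells 45 mm apart along y. Two square pralines are fixed in the end wells; the middle one is empty. Wells square, 38 x 38 mm, floor 5.5 mm and rim 8 mm above the underside. The squares stand parallel to the dish. Origin: centre of the underside, below the empty well; z up.
- heart_dish: fixed grey stoneware dish, 56 (x) x 148 (y) x 8 mm, three wells 45 mm apart along y. Two heart pralines are fixed in the end wells; the middle one is empty. Wells square, 38 x 38 mm, floor 5.5 mm and rim 8 mm above the underside. The hearts' lobes lie side by side along the dish's x, their points along its y. Origin: centre of the underside, below the empty well; z up.
- disc_dish: fixed grey stoneware dish, 56 (x) x 148 (y) x 8 mm, three wells 45 mm apart along y. Two disc pralines are fixed in the end wells; the middle one is empty. Wells round, 40 mm across, floor 5.5 mm and rim 8 mm above the underside. Origin: centre of the underside, below the empty well; z up.
- sample_truffle: tasting sample, to be left alone: a truffle like the fresh one (25 mm across, 21 mm high), loose on the small round steel saucer (83 mm across, top 5 mm high) and not on the stone slab. Origin: centre of its underside.
- sample_square: tasting sample, to be left alone: a square praline like the fresh one (24 x 24 x 18 mm), loose on the small round steel saucer (83 mm across, top 5 mm high) and not on the stone slab. Origin: centre of its underside.

How it is judged:
At the end, for the whole second after the job is handed in: Each fresh piece is in the middle well of its own kind's dish: within 11 mm of its centre, underside within 2 mm of the floor, upright to 0.15 rad, at rest; square parallel (any side) and heart lobes across the row (point either way) to 0.3 rad. Samples within 20 mm of their start (horizontal distance between truffle and truffle_dish below 0.011 m and z of truffle in the frame of truffle_dish between 0.0035 and 0.0075 m and angle between each of truffle, square, heart, disc's own z axis and vertical below 0.15 rad and linear speed of each of truffle, square, heart, disc below 0.02 m/s and horizontal distance between square and square_dish below 0.011 m and z of square in the frame of square_dish between 0.0035 and 0.0075 m and horizontal distance between heart and heart_dish below 0.011 m and z of heart in the frame of heart_dish between 0.0035 and 0.0075 m and horizontal distance between disc and disc_dish below 0.011 m and z of disc in the frame of disc_dish between 0.0035 and 0.0075 m and (angle between the x axis of square and the x axis of square_dish, either way round below 0.3 rad or angle between the x axis of square and the y axis of square_dish, either way round below 0.3 rad) and angle between the y axis of heart and the x axis of heart_dish, either way round below 0.3 rad and distance of each of sample_truffle, sample_square from where it was at the start of the episode below 0.02 m); the robot touches nothing.
It fails at once if a tasting sample on the saucer is moved by more than 20 mm (not (distance of sample_truffle from where it was at the start of the episode below 0.02 m) or not (distance of sample_square from where it was at the start of the episode below 0.02 m)).
It fails at once if the gripper presses on a dish or on the pieces standing in it with more than 15 N (contact force between any of the fingers, the arm and truffle_dish above 15 N or contact force between any of the fingers, the arm and square_dish above 15 N or contact force between any of the fingers, the arm and heart_dish above 15 N or contact force between any of the fingers, the arm and disc_dish above 15 N).
It also fails if it takes over 80 s, if anything falls off the work surface, if the arm or the gripper's body presses on something with over 40 N, if the wrist force passes 120 N, or if a joint passes its speed limit or range.

## Working session

There is one attempt and no reset: what is moved stays moved. The work goes in short steps, Python scripts to look and compute and a tool call to move; the robot and the scene stay as the last step left them, time stands still between calls to the robot, and variables do not carry over. Pictures are saved under pics/ and viewed, at most 14 in all, crops included, and the job is handed in when it is done.

Besides the shell and the picture viewer there is one more tool, called after "Request:" as name(argument=value, ...) on one line, values as JSON. servo_tool: Moves the arm, as the interface text tells. Its arguments: {"type":"object","properties":{"targets":{"type":"array"},"grip_force":{"type":"number"}},"required":["targets"]}

```bash
mkdir -p pics; ls
python3 - <<'E'
from workcell import bot, read_camera, camera_info
import cv2
s=bot.read_state()
print(s)
for n in ("top","scene","wrist"):
    print(n,camera_info(n))
    cv2.imwrite(f"pics/{n}0.png",read_camera(n)[:,:,::-1])
E
```

```text
pics
{'time': 0.0, 'q': array([-1.19688483e+00,  2.64736959e-01,  1.60540950e+00, -1.23220577e-05,
        1.27370454e+00, -3.68926101e-02]), 'joint_vel': array([-2.33442907e-03,  1.22226141e-04, -1.50394707e-05, -1.52489820e-03,
       -2.90571255e-04,  2.28422499e-03]), 'joint_torque': array([-1.14334856e-03, -5.15112519e+01, -3.67316973e+01, -3.78317991e-04,
        1.28123554e-02, -8.26000900e-06]), 'tool_pos': array([ 0.26928377, -0.61814118,  0.22995378]), 'tcp_rot': array([-3.07337459e+00, -6.40313541e-01,  6.12750099e-04]), 'wrist_force': array([-0.21900675, -0.06745335,  0.20876679]), 'torque': array([ 0.03334448,  0.01640484, -0.00264104]), 'grip_force': 0.0, 'width': 0.9982962427700689}
top {'fx': 430.72780100026864, 'fy': 430.72780100026864, 'cx': 273.51939272661997, 'cy': 212.63232824143705, 'k1': -0.06189517884823482, 'eye': array([0.5020414 , 0.07469891, 0.88716413]), 'orientation': array([-2.22135738,  2.18012493, -0.09694644])}
scene {'fx': 388.20825619127515, 'fy': 388.20825619127515, 'cx': 279.3085463728909, 'cy': 209.70553913906738, 'k1': -0.0777594763241605, 'eye': array([0.2412751 , 0.53981123, 0.67532224]), 'orientation': array([-0.75498514,  2.64695901, -1.00363176])}
wrist {'fx': 303.94682276862216, 'fy': 303.94682276862216, 'cx': 281.9035299078337, 'cy': 204.77127119489796, 'k1': -0.06121150668117362, 'T_tool_cam': array([[ 7.04117137e-05, -9.63074263e-01, -2.69235882e-01,
         6.74930489e-02],
       [ 9.99999951e-01,  1.49510206e-04, -2.73283488e-04,
        -9.35972325e-04],
       [ 3.03445806e-04, -2.69235849e-01,  9.63074226e-01,
        -1.43149819e-01],
       [ 0.00000000e+00,  0.00000000e+00,  0.00000000e+00,
         1.00000000e+00]])}
```

View pics/top0.png

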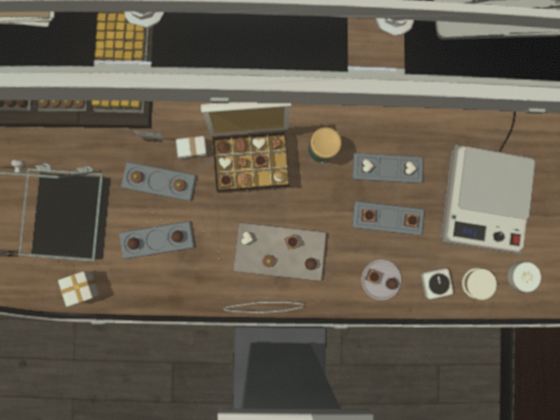

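View pics/scene0.png

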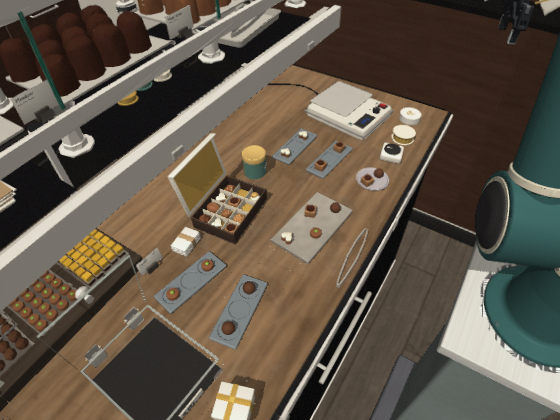

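The top view shows the slab (280,251) with heart (247,238), square (292,241), disc (269,261) and truffle (310,264). The dishes are disc (158,181), truffle (156,240), heart (388,168) and square (388,218), and the saucer is at (381,280). The scene view agrees and shows a shelf beam overhead at the back.

```bash
cat > h.py <<'E'
import numpy as np, cv2
from scipy.spatial.transform import Rotation as R
from workcell import bot, read_camera, camera_info
def cam(name, state=None):
    c=camera_info(name); K=np.array([[c['fx'],0,c['cx']],[0,c['fy'],c['cy']],[0,0,1]])
    if name=='wrist':
        T=np.eye(4); T[:3,:3]=R.from_rotvec(state['tcp_rot']).as_matrix(); T[:3,3]=state['tool_pos']; T=T@c['T_tool_cam']
    else:
        T=np.eye(4); T[:3,:3]=R.from_rotvec(c['orientation']).as_matrix(); T[:3,3]=c['eye']
    return K,np.array([c['k1'],0,0,0,0.]),T
def rays(C,px):
    p=cv2.undistortPoints(np.array(px,float).reshape(-1,1,2),C[0],C[1]).reshape(-1,2)
    return C[2][:3,3], np.c_[p,np.ones(len(p))]@C[2][:3,:3].T
def onplane(C,px,z):
    o,d=rays(C,px); return o+d*((z-o[2])/d[:,2])[:,None]
def proj(C,X):
    T=np.linalg.inv(C[2]); return cv2.projectPoints(np.array(X,float).reshape(-1,1,3),cv2.Rodrigues(T[:3,:3])[0],T[:3,3],C[0],C[1])[0].reshape(-1,2)
def tri(Cs,pxs):
    A=np.zeros((3,3)); b=np.zeros(3)
    for C,p in zip(Cs,pxs):
        o,d=rays(C,[p]); d=d[0]/np.linalg.norm(d[0]); P=np.eye(3)-np.outer(d,d); A+=P; b+=P@o
    X=np.linalg.solve(A,b); return X,[np.linalg.norm(proj(C,X)[0]-p).round(1) for C,p in zip(Cs,pxs)]
def go(xyz,yaw_y=None):
    """fractions to bring TCP to xyz, tool y along world angle yaw_y (mod pi)"""
    s=bot.read_state(); M=R.from_rotvec(s['tcp_rot']).as_matrix()
    d=M.T@(np.array(xyz)-s['tool_pos'])/.5; r=0
    if yaw_y is not None:
        a=np.arctan2(M[1,1],M[0,1]); r=-((yaw_y-a+np.pi/2)%np.pi-np.pi/2)/np.pi   # tool z down
    rows=max(np.linalg.norm(d)*.5/.0417,abs(r)*180/7.16)
    print('x %.4f y %.4f z %.4f roll %.4f rows>=%.1f q6 %.2f'%(*d,r,rows,s['q'][5]))
E
python3 - <<'E'
from h import *
C=cam('top')
for n,p in dict(slab=(280,251),disc=(158,181),truf=(156,240),heart=(388,168),sq=(388,218),saucer=(381,280),cup=(325,143),lid=(247,120)).items(): print(n,onplane(C,[p],.01)[0].round(3))
# beam edge: two views, look for height: front lower beam edge points
go((.42,.05,.28),-np.pi/2)
im=cv2.imread('pics/top0.png'); cv2.imwrite('pics/t1.png',cv2.resize(im[110:310,100:440],None,fx=2.35,fy=2.35,interpolation=2))
E
```

```text
slab [0.48  0.039 0.01 ]
disc [0.618 0.291 0.01 ]
truf [0.498 0.291 0.01 ]
heart [ 0.656 -0.183  0.01 ]
sq [ 0.552 -0.183  0.01 ]
saucer [ 0.424 -0.169  0.01 ]
cup [ 0.705 -0.05   0.01 ]
lid [0.749 0.112 0.01 ]
x 0.8100 y -1.1052 z -0.0976 roll 0.1308 rows>=16.5 q6 -0.04
```

View pics/t1.png

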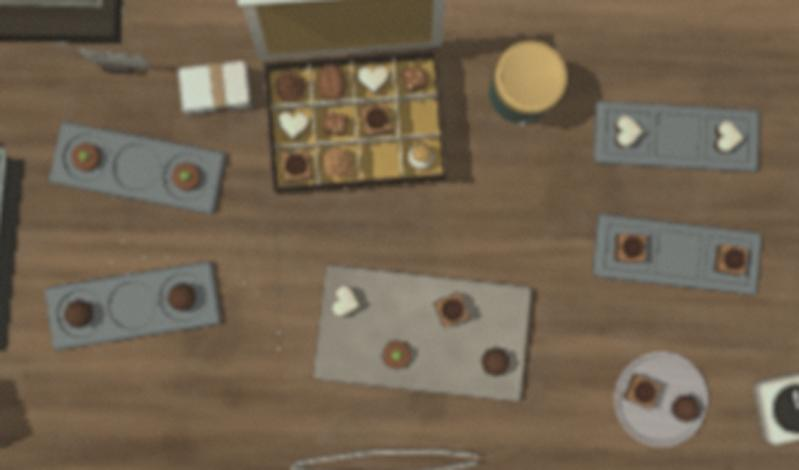

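Run:
```python
from h import *
C=cam('top');S=cam('scene')
for px in ((250,98),(400,103)):
  for z in (.2,.25,.3,.35,.4,.5):
    X=onplane(C,[px],z); print(z,X[0].round(3),proj(S,X)[0].round())
```

```text
0.2 [0.733 0.1   0.2  ] [193. 133.]
0.25 [0.716 0.098 0.25 ] [196. 115.]
0.3 [0.699 0.096 0.3  ] [199.  93.]
0.35 [0.682 0.094 0.35 ] [202.  70.]
0.4 [0.666 0.093 0.4  ] [206.  43.]
0.5 [0.632 0.089 0.5  ] [216. -21.]
0.2 [ 0.732 -0.148  0.2  ] [262.  79.]
0.25 [ 0.715 -0.131  0.25 ] [263.  64.]
0.3 [ 0.698 -0.115  0.3  ] [264.  47.]
0.35 [ 0.682 -0.099  0.35 ] [266.  28.]
0.4 [ 0.665 -0.083  0.4  ] [267.   7.]
0.5 [ 0.631 -0.051  0.5  ] [271. -45.]
```

Request:
servo_tool(targets=[{"hand":-1,"x":0.405,"y":-0.553,"z":-0.05,"roll":0.065},{"hand":-1,"x":0.405,"y":-0.553,"z":-0.05,"roll":0.065},{"hand":-1,"x":0.405,"y":-0.553,"z":-0.05,"roll":0.065},{"hand":-1,"x":0.405,"y":-0.553,"z":-0.05,"roll":0.065},{"hand":-1,"x":0.405,"y":-0.553,"z":-0.05,"roll":0.065},{"hand":-1,"x":0.405,"y":-0.553,"z":-0.05,"roll":0.065},{"hand":-1,"x":0.405,"y":-0.553,"z":-0.05,"roll":0.065},{"hand":-1,"x":0.405,"y":-0.553,"z":-0.05,"roll":0.065},{"hand":-1,"x":0.405,"y":-0.553,"z":-0.05,"roll":0.065}])

```text
time: 0.9
tool_pos: [0.3451, -0.2797, 0.2564]
tcp_rot: [-3.122, -0.328, -0.002]
wrist_force: [-0.2, -0.3, -0.2]
width: 0.999
grip_force: 0.0
```

Request:
servo_tool(targets=[{"hand":-1,"x":0.35,"y":-0.56,"z":-0.05,"roll":0.066},{"hand":-1,"x":0.35,"y":-0.56,"z":-0.05,"roll":0.066},{"hand":-1,"x":0.35,"y":-0.56,"z":-0.05,"roll":0.066},{"hand":-1,"x":0.35,"y":-0.56,"z":-0.05,"roll":0.066},{"hand":-1,"x":0.35,"y":-0.56,"z":-0.05,"roll":0.066},{"hand":-1,"x":0.35,"y":-0.56,"z":-0.05,"roll":0.066},{"hand":-1,"x":0.35,"y":-0.56,"z":-0.05,"roll":0.066},{"hand":-1,"x":0.35,"y":-0.56,"z":-0.05,"roll":0.066},{"hand":-1,"x":0.35,"y":-0.56,"z":-0.05,"roll":0.066}])

```text
time: 1.65
tool_pos: [0.4604, 0.0307, 0.2818]
tcp_rot: [-3.139, -0.007, -0.003]
wrist_force: [-0.2, 0.2, 0.9]
width: 0.998
grip_force: 0.0
```

```bash
cat >> h.py <<'E'
import pickle
def snap(n):
    s=bot.read_state(); im=read_camera('wrist')[:,:,::-1].copy(); cv2.imwrite(f'pics/{n}.png',im); pickle.dump(s,open(f'pics/{n}.pkl','wb')); print('snap',n,s['tool_pos'].round(4),'vel',abs(s['joint_vel']).max().round(3))
def load(n): return cv2.imread(f'pics/{n}.png'), cam('wrist',pickle.load(open(f'pics/{n}.pkl','rb')))
E
python3 -c "
from h import *
snap('w1')"
```

```text
snap w1 [0.4604 0.0307 0.2818] vel 0.076
```

View pics/w1.png

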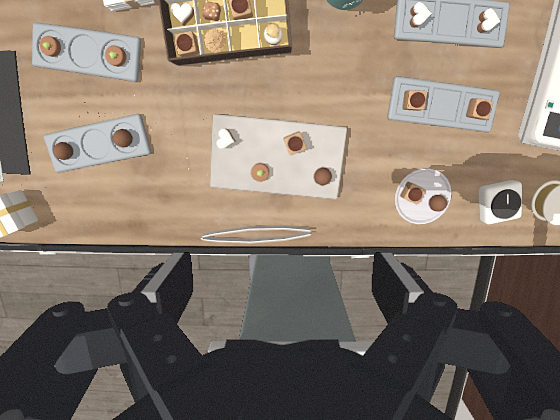

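The wrist view w1 shows everything clearly: slab (280,155) with heart (225,138), square (295,142), disc (260,172) and truffle (322,176), plus all four dishes. I'll shift forward 80 mm for the second view.

Request:
servo_tool(targets=[{"hand":-1,"x":0.08,"y":0,"z":0,"roll":0},{"hand":-1,"x":0.16,"y":0,"z":0,"roll":0},{"hand":-1,"x":0.16,"y":0,"z":0,"roll":0},{"hand":-1,"x":0.16,"y":0,"z":0,"roll":0},{"hand":-1,"x":0.16,"y":0,"z":0,"roll":0}])

```text
time: 2.12
tool_pos: [0.538, 0.024, 0.2803]
tcp_rot: [3.141, -0.003, -0.004]
wrist_force: [-0.3, -0.0, 0.9]
width: 1.004
grip_force: 0.0
```

```bash
cat > meas.py <<'E'
from h import *
def blobs(m,amin,amax=1e9):
    c,_=cv2.findContours(m.astype(np.uint8)*255,cv2.RETR_EXTERNAL,cv2.CHAIN_APPROX_NONE)
    return [x for x in c if amin<cv2.contourArea(x)<amax]
def cen(c): M=cv2.moments(c); return np.array([M['m10'],M['m01']])/M['m00']
E
python3 - <<'E'
from meas import *
snap('w2')
for n in ('w1','w2'):
    im,C=load(n); hsv=cv2.cvtColor(im,cv2.COLOR_BGR2HSV); h,s,v=cv2.split(hsv)
    for nm,p in dict(dish=(100,125),dishR=(445,120),slab=(240,180),wood=(180,220)).items(): print(n,nm,hsv[p[1],p[0]])
    # things on slab / in dishes: predicted at first-view planes
E
python3 - <<'E'
from meas import *
im,C=load('w2'); cv2.imwrite('pics/w2v.png',im)
E
```

```text
snap w2 [0.538  0.024  0.2803] vel 0.037
w1 dish [ 98   5 204]
w1 dishR [103  10 182]
w1 slab [ 19  19 220]
w1 wood [ 15  83 184]
w2 dish [ 95   8 194]
w2 dishR [ 15  71 172]
w2 slab [ 18  21 210]
w2 wood [ 16  80 179]
```

View pics/w2.png

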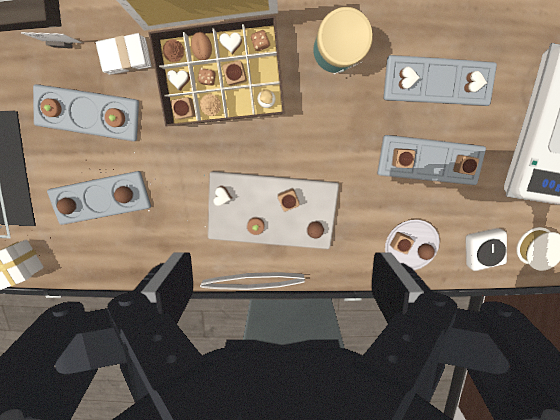

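Everything is in sight in both views, w2 included. Next I'll segment and triangulate.

Run:
```python
from meas import *
seed=dict(disc=(.618,.291),truf=(.498,.291),heart=(.656,-.183),sq=(.552,-.183),slab=(.48,.039))
out={}
def quad(c):
    r=cv2.minAreaRect(c); return r
for n in ('w1','w2'):
    im,C=load(n); hsv=cv2.cvtColor(im,cv2.COLOR_BGR2HSV); h,s,v=[a.astype(int) for a in cv2.split(hsv)]
    b,g,r=[a.astype(int) for a in cv2.split(im)]
    grey=(b-r>=0)&(v>90); slab=(s<45)&(h<30)&(v>120)
    for k,xy in seed.items():
        m=slab if k=='slab' else grey
        m=cv2.morphologyEx(m.astype(np.uint8),cv2.MORPH_OPEN,np.ones((3,3)))
        p=proj(C,[[*xy,.01]])[0]
        # region of interest 
        roi=np.zeros_like(m); cv2.circle(roi,tuple(int(a) for a in p),85,1,-1)
        bs=blobs(m*roi,800); bs=[x for x in bs if cv2.pointPolygonTest(cv2.convexHull(x),tuple(map(float,p)),True)>-5]
        if not bs: print(n,k,'none',p); continue
        c=cv2.convexHull(max(bs,key=cv2.contourArea)); z=.012 if k=='slab' else .008
        W=onplane(C,c.reshape(-1,2),z)[:,:2]; (cx,cy),(w,l),a=cv2.minAreaRect((W*1000).astype(np.float32))
        if w>l: w,l,a=l,w,a+90
        a=(a+90)%180
        print(n,k,'world',round(cx,1),round(cy,1),'size',round(w,1),round(l,1),'long-axis deg',round(a,1))
        out.setdefault(k,[]).append((C,cen(c)))
        if k=='slab':
            box=cv2.fillConvexPoly(np.zeros_like(m),cv2.convexHull(c),1)
            box=cv2.erode(box,np.ones((5,5)))
            for nm,mm in (('dark',box*((s>70)|(v<110))),('cream',box*(v>243))):
                for q in blobs(cv2.morphologyEx(mm.astype(np.uint8),cv2.MORPH_OPEN,np.ones((3,3))),25):
                    print('   ',nm,cen(q).round(1),cv2.contourArea(q),cv2.boundingRect(q),onplane(C,[cen(q)],.025)[0].round(4))
for k,l in out.items():
    if len(l)==2:
        X,e=tri([a[0] for a in l],[a[1] for a in l]); print(k,'tri',X.round(4),e)
```

```text
w1 disc world 617.7 290.6 size 54.9 147.3 long-axis deg 80.1
w1 truf world 497.9 290.2 size 54.8 147.3 long-axis deg 100.4
w1 heart world 655.7 -182.6 size 55.1 147.2 long-axis deg 88.3
w1 sq world 551.5 -183.0 size 54.7 147.0 long-axis deg 84.4
w1 slab world 479.2 39.3 size 99.6 179.3 long-axis deg 84.5
    dark [322.4 176. ] 212.0 (314, 168, 18, 17) [ 0.4563 -0.0219  0.025 ]
    dark [259.8 171.9] 223.0 (251, 164, 18, 17) [0.4613 0.0615 0.025 ]
    dark [294.7 142.8] 297.5 (284, 132, 22, 22) [0.4996 0.0158 0.025 ]
    cream [223.6 138.6] 171.0 (217, 129, 15, 19) [0.5047 0.1079 0.025 ]
w2 disc world 618.7 291.2 size 55.0 147.3 long-axis deg 80.1
w2 truf world 498.5 291.0 size 54.9 147.4 long-axis deg 100.3
w2 heart world 656.5 -182.6 size 54.9 147.0 long-axis deg 88.2
w2 sq world 552.1 -183.0 size 54.9 146.7 long-axis deg 84.5
w2 slab world 479.7 39.6 size 99.3 179.3 long-axis deg 84.7
    dark [315.  229.3] 196.0 (307, 221, 17, 17) [ 0.4574 -0.0216  0.025 ]
    dark [255.4 225.7] 213.0 (247, 218, 17, 17) [0.4629 0.0615 0.025 ]
    dark [288.2 199.5] 293.5 (278, 189, 21, 22) [0.5004 0.0161 0.025 ]
    cream [220.2 196.6] 141.0 (214, 188, 14, 17) [0.5047 0.1081 0.025 ]
disc tri [0.6189 0.2929 0.002 ] [np.float64(0.3), np.float64(0.3)]
truf tri [0.4984 0.2905 0.0042] [np.float64(0.3), np.float64(0.3)]
heart tri [ 0.6588 -0.1906 -0.0093] [np.float64(0.9), np.float64(0.9)]
sq tri [ 0.5522 -0.1834  0.0036] [np.float64(0.1), np.float64(0.1)]
slab tri [0.4806 0.0398 0.0078] [np.float64(0.0), np.float64(0.0)]
```

Run:
```python
from meas import *
go((.48,.04,.15),0)
```

```text
x -0.1152 y -0.0315 z 0.2620 roll 0.4993 rows>=12.6 q6 1.57
```

Request:
servo_tool(targets=[{"hand":0,"x":-0.115,"y":-0.03,"z":0.26,"roll":-0.5},{"hand":0,"x":-0.115,"y":-0.03,"z":0.26,"roll":-0.5},{"hand":0,"x":-0.115,"y":-0.03,"z":0.26,"roll":-0.5},{"hand":0,"x":-0.115,"y":-0.03,"z":0.26,"roll":-0.5},{"hand":0,"x":-0.115,"y":-0.03,"z":0.26,"roll":-0.5},{"hand":0,"x":-0.115,"y":-0.03,"z":0.26,"roll":-0.5},{"hand":0,"x":-0.115,"y":-0.03,"z":0.26,"roll":-0.5},{"hand":0,"x":-0.115,"y":-0.03,"z":0.26,"roll":-0.5},{"hand":0,"x":-0.115,"y":-0.03,"z":0.26,"roll":-0.5},{"hand":0,"x":-0.115,"y":-0.03,"z":0.26,"roll":-0.5}])

```text
time: 3.0
tool_pos: [0.4802, 0.0397, 0.1522]
tcp_rot: [2.542, 1.844, 0.002]
wrist_force: [-0.6, -0.9, 0.1]
width: 0.5
grip_force: 0.0
```

Run:
```python
from meas import *
go((.48,.04,.15),0)
```

```text
x 0.0003 y -0.0006 z 0.0043 roll -0.1006 rows>=2.5 q6 0.35
```

Request:
servo_tool(targets=[{"hand":0,"x":0,"y":0,"z":0,"roll":-0.1},{"hand":0,"x":0,"y":0,"z":0,"roll":-0.1},{"hand":0,"x":0,"y":0,"z":0,"roll":-0.1},{"hand":0,"x":0,"y":0,"z":0,"roll":-0.1},{"hand":0,"x":0,"y":0,"z":0,"roll":-0.1}])

```text
time: 3.42
tool_pos: [0.4805, 0.0399, 0.152]
tcp_rot: [2.232, 2.21, 0.001]
wrist_force: [-0.4, 0.9, -0.6]
width: 0.499
grip_force: 0.0
```

Run:
```python
from meas import *
snap('c1')
```

```text
snap c1 [0.4805 0.0399 0.152 ] vel 0.011
```

View pics/c1.png

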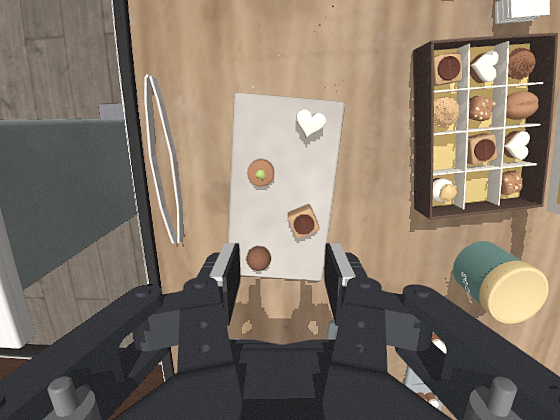

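Run:
```python
from meas import *
im,C=load('c1'); hsv=cv2.cvtColor(im,cv2.COLOR_BGR2HSV); h,s,v=[a.astype(int) for a in cv2.split(hsv)]
im1,C1=load('w1')
def near(m,p,r=28,a=40):
    roi=np.zeros(m.shape,np.uint8); cv2.circle(roi,p,r,1,-1)
    c=blobs(m.astype(np.uint8)*roi,a); return max(c,key=cv2.contourArea)
print('slab',hsv[140,250],'heart',hsv[123,311],hsv[130,302:320,:].tolist()[::4],'sqtop',hsv[212,295],hsv[232,297])
b,g,r=[a.astype(int) for a in cv2.split(im)]
m=(s<60)&(v>238); c=near(m,(311,123))
W=(onplane(C,c.reshape(-1,2),.026)[:,:2]*1000); Wf=W.astype(np.float32).reshape(-1,1,2)
ce=cen(Wf); hull=cv2.convexHull(c,returnPoints=False); d=cv2.convexityDefects(c,hull)[:,0]; k=d[d[:,3].argmax()]
no=W[k[2]]; dr=ce-no; print('heart cen',ce.round(1),'notch',no.round(1),'depth px',k[3]/256,'dir deg',np.degrees(np.arctan2(*dr[::-1])).round(1),'lobe line deg',np.degrees(np.arctan2(*(W[k[0]]-W[k[1]])[::-1])).round(1),'area',cv2.contourArea(Wf),'extents',np.ptp(W,0).round(1))
for nm,p,z in (('disc',(260,173),.026),('sq',(303,222),.03),('truf',(259,258),.023)):
    c=near(s>75,p); W=(onplane(C,c.reshape(-1,2),z)[:,:2]*1000).astype(np.float32)
    print(nm,cen(c).round(1),'cen',cen(W.reshape(-1,1,2)).round(1),cv2.minAreaRect(W))
c=near((s>75)&(v>100)&(r>130),(303,222)); W=(onplane(C,c.reshape(-1,2),.03)[:,:2]*1000).astype(np.float32); print('sq top',cv2.minAreaRect(W))
cv2.imwrite('pics/c1z.png',cv2.resize(im[90:290,220:350],None,fx=3,fy=3,interpolation=cv2.INTER_CUBIC))
# stereo heights on distinct marks: green chip, dark disc, truffle, cream
def marks(im):
    h,s,v=[a.astype(int) for a in cv2.split(cv2.cvtColor(im,cv2.COLOR_BGR2HSV))]
    return dict(disc=((h>28)&(h<60)&(s>90),), sq=((v<110)&(s>60),), truf=((s>75)&(v<150),), heart=((s<60)&(v>238),))
P={'c1':dict(disc=(260,173),sq=(303,222),truf=(259,258),heart=(311,123)),'w1':dict(disc=(260,172),sq=(295,143),truf=(322,176),heart=(224,138)),'w2':dict(disc=(255,226),sq=(288,199),truf=(315,229),heart=(220,196))}
for k in P['c1']:
    pts=[];Cs=[]
    for n in P:
        i,c=load(n)
        try: pts.append(cen(near(marks(i)[k][0],P[n][k],16 if n!='c1' else 20,3)));Cs.append(c)
        except Exception as e: print(k,n,e)
    X,e=tri(Cs,pts); print(k,'tri',X.round(4),e)
```

```text
slab [ 16  20 216] heart [ 30   3 255] [[14, 43, 120], [30, 10, 255], [28, 15, 255], [28, 15, 255], [19, 27, 161]] sqtop [ 15 102 160] [ 15 109 168]
heart cen [504.8 107.8] notch [506.1 111.2] depth px 5.6953125 dir deg -111.5 lobe line deg -12.9 area 309.51787153130863 extents [24.1 21. ]
disc [260.5 172.3] cen [460.7  63.7] ((460.72119140625, 63.99755859375), (23.486162185668945, 22.443313598632812), 89.00054168701172)
sq [302.8 221.1] cen [498.7  18.7] ((498.56683349609375, 18.628902435302734), (23.650707244873047, 27.30316734313965), 22.575864791870117)
truf [258.3 258. ] cen [455.9 -21.4] ((456.12890625, -21.433385848999023), (25.81493377685547, 22.583742141723633), 87.5248031616211)
sq top ((498.56683349609375, 18.628902435302734), (23.650707244873047, 27.30316734313965), 22.575864791870117)
disc tri [0.4609 0.0623 0.0208] [np.float64(1.3), np.float64(0.5), np.float64(0.4)]
sq tri [0.4993 0.0175 0.0237] [np.float64(1.2), np.float64(1.6), np.float64(1.1)]
truf tri [ 0.4566 -0.0222  0.0197] [np.float64(1.0), np.float64(0.4), np.float64(0.4)]
heart tri [0.5057 0.1084 0.0226] [np.float64(1.0), np.float64(0.4), np.float64(0.3)]
```

View pics/c1z.png

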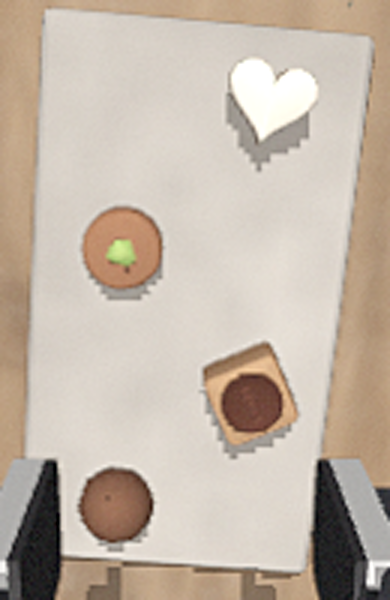

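Heart at px (311,123): its lobe line lies at about -12° in the world and its point is toward -y. Square at (303,222) is turned about 22°. The heights sit uniformly about 4 mm low, a calibration bias, and the relative heights agree with the text. I'll start with the heart.

Run:
```python
from meas import *
go((.505,.108,.06),np.radians(-12))
```

```text
x 0.1364 y 0.0471 z 0.1839 roll 0.0635 rows>=2.8 q6 0.04
```

Request:
servo_tool(targets=[{"hand":0,"x":0.07,"y":0.024,"z":0.09,"roll":0.032},{"hand":0,"x":0.136,"y":0.047,"z":0.184,"roll":0.063},{"hand":0,"x":0.136,"y":0.047,"z":0.184,"roll":0.063},{"hand":0,"x":0.136,"y":0.047,"z":0.184,"roll":0.063},{"hand":0,"x":0.136,"y":0.047,"z":0.184,"roll":0.063},{"hand":0,"x":0.136,"y":0.047,"z":0.184,"roll":0.063}])

```text
time: 3.97
tool_pos: [0.5054, 0.1079, 0.06]
tcp_rot: [2.437, 1.982, 0.0]
wrist_force: [0.7, -0.1, -0.1]
width: 0.498
grip_force: 0.0
```

Run:
```python
from meas import *
snap('g1'); go((.505,.108,.0175),np.radians(-12))
```

```text
snap g1 [0.5054 0.1079 0.06  ] vel 0.025
x -0.0001 y -0.0024 z 0.0867 roll 0.0011 rows>=1.0 q6 0.37
```

View pics/g1.png

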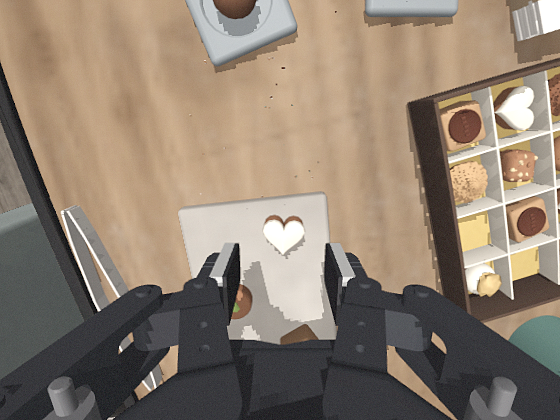

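The heart at (283,235) is centred between the fingers with its lobes level. Descend and grip.

Request:
servo_tool(targets=[{"hand":0,"x":0,"y":-0.001,"z":0.04,"roll":0},{"hand":0,"x":0,"y":-0.001,"z":0.085,"roll":0},{"hand":0,"x":0,"y":-0.001,"z":0.085,"roll":0},{"hand":0,"x":0,"y":-0.001,"z":0.085,"roll":0},{"hand":1,"x":0,"y":-0.001,"z":0.085,"roll":0},{"hand":1,"x":0,"y":-0.001,"z":0.085,"roll":0},{"hand":1,"x":0,"y":-0.001,"z":0.085,"roll":0},{"hand":1,"x":0,"y":-0.001,"z":0.085,"roll":0},{"hand":1,"x":0,"y":-0.001,"z":0.085,"roll":0},{"hand":1,"x":0,"y":-0.001,"z":0.085,"roll":0}], grip_force=20)

```text
time: 4.85
tool_pos: [0.5063, 0.1083, 0.0189]
tcp_rot: [2.436, 1.981, 0.004]
wrist_force: [-1.8, -2.3, 7.9]
width: 0.284
grip_force: 19.8
```

Run:
```python
from meas import *
go((.505,.108,.10)); go((.656,-.1826,.10),np.radians(-1.7))
```

```text
x -0.0010 y -0.0019 z -0.1622 roll 0.0000 rows>=1.9 q6 0.37
x -0.5085 y 0.4121 z -0.1612 roll -0.0558 rows>=8.1 q6 0.37
```

Request:
servo_tool(targets=[{"hand":1,"x":0,"y":0,"z":-0.06,"roll":0},{"hand":1,"x":0,"y":0,"z":-0.16,"roll":0},{"hand":1,"x":0,"y":0,"z":-0.16,"roll":0},{"hand":1,"x":0,"y":0,"z":-0.16,"roll":0}])

```text
time: 5.18
tool_pos: [0.5089, 0.1092, 0.1019]
tcp_rot: [2.433, 1.979, 0.014]
wrist_force: [0.5, 0.5, 0.6]
width: 0.285
grip_force: 19.8
```

Run:
```python
from meas import *
snap('g2'); s=bot.read_state(); print(s['width'],s['wrist_force'],s['tool_pos']); go((.656,-.1826,.08),np.radians(-1.7))
im,_=load('g2'); cv2.imwrite('pics/g2z.png',im[150:350,150:420])
```

```text
snap g2 [0.5089 0.1092 0.1019] vel 0.061
0.2839117803116452 [ 0.0115129  -0.1263687  -0.88400843] [0.50682139 0.10879319 0.0993209 ]
x -0.5098 y 0.4107 z 0.0398 roll -0.0559 rows>=7.9 q6 0.37
```

View pics/g2z.png

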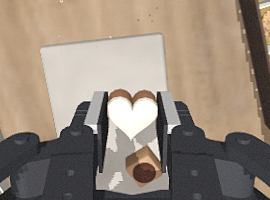

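Heart held squarely. Carry it to its dish.

Request:
servo_tool(targets=[{"hand":1,"x":-0.06,"y":0.05,"z":0,"roll":-0.01},{"hand":1,"x":-0.51,"y":0.41,"z":0,"roll":-0.056},{"hand":1,"x":-0.51,"y":0.41,"z":0,"roll":-0.056},{"hand":1,"x":-0.51,"y":0.41,"z":0,"roll":-0.056},{"hand":1,"x":-0.51,"y":0.41,"z":0,"roll":-0.056},{"hand":1,"x":-0.51,"y":0.41,"z":0,"roll":-0.056},{"hand":1,"x":-0.51,"y":0.41,"z":0,"roll":-0.056},{"hand":1,"x":-0.51,"y":0.41,"z":0.04,"roll":-0.056},{"hand":1,"x":-0.51,"y":0.41,"z":0.04,"roll":-0.056},{"hand":1,"x":-0.51,"y":0.41,"z":0.04,"roll":-0.056}])

```text
time: 6.07
tool_pos: [0.6512, -0.1846, 0.0722]
tcp_rot: [-2.253, -2.181, 0.005]
wrist_force: [-0.6, -0.0, -0.6]
width: 0.283
grip_force: 19.9
```

Request:
servo_tool(targets=[{"hand":1,"x":0,"y":0,"z":0,"roll":0},{"hand":1,"x":0,"y":0,"z":0,"roll":0},{"hand":1,"x":0,"y":0,"z":0,"roll":0}])

```text
time: 6.32
tool_pos: [0.6528, -0.1814, 0.0768]
tcp_rot: [-2.252, -2.19, 0.0]
wrist_force: [-0.4, 0.4, 0.2]
width: 0.291
grip_force: 19.9
```

Run:
```python
from meas import *
snap('p1'); go((.656,-.1826,.0125),np.radians(-1.7)); print(bot.read_state()['tcp_rot'])
```

```text
snap p1 [ 0.6528 -0.1814  0.0768] vel 0.01
x -0.0020 y 0.0058 z 0.1294 roll 0.0006 rows>=1.6 q6 -0.28
[2.25199369e+00 2.19038786e+00 3.48400231e-04]
```

View pics/p1.png

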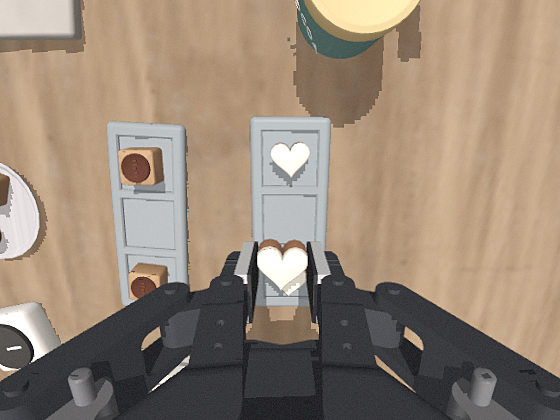

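Run:
```python
from meas import *
im,C=load('p1'); b,g,r=[a.astype(int) for a in cv2.split(im)]
v=im.max(2); m=((b-r>=0)&(v>90)).astype(np.uint8); m[:,:240]=0; m[240:]=0
c=max(blobs(cv2.morphologyEx(m,cv2.MORPH_OPEN,np.ones((3,3))),500),key=cv2.contourArea)
W=onplane(C,cv2.convexHull(c).reshape(-1,2),.008)[:,:2]*1000
print(cv2.minAreaRect(W.astype(np.float32)), W.max(0),W.min(0))
a=np.radians(88.3); u=np.array([np.cos(a),np.sin(a)]); print('expected far end mid',np.array([656,-182.6])+74*u)
# held heart: cream contour at top z
z=.0768-.005+.014-.0015
h,s,v=cv2.split(cv2.cvtColor(im,cv2.COLOR_BGR2HSV)); m=((s<60)&(v>238)).astype(np.uint8); m[:225]=0;m[330:]=0;m[:,:250]=0;m[:,320:]=0
c=max(blobs(m,100),key=cv2.contourArea); W=onplane(C,c.reshape(-1,2),z)[:,:2]*1000; print('heart',cen(W.astype(np.float32).reshape(-1,1,2)),W.max(0),W.min(0))
```

```text
((657.8099365234375, -154.59535217285156), (88.18299865722656, 54.58075714111328), 88.23802947998047) [ 686.1866603  -109.93265405] [ 629.54168253 -199.33709254]
expected far end mid [ 658.19530206 -108.63257035]
heart [ 651.67628932 -181.50971216] [ 663.67439715 -172.08670624] [ 640.01987501 -194.12855763]
```

Request:
servo_tool(targets=[{"hand":1,"x":-0.002,"y":0.0085,"z":0.03,"roll":0},{"hand":1,"x":-0.002,"y":0.0085,"z":0.07,"roll":0},{"hand":1,"x":-0.002,"y":0.0085,"z":0.1,"roll":0},{"hand":1,"x":-0.002,"y":0.0085,"z":0.12,"roll":0},{"hand":1,"x":-0.002,"y":0.0085,"z":0.12,"roll":0},{"hand":1,"x":-0.002,"y":0.0085,"z":0.12,"roll":0},{"hand":1,"x":-0.002,"y":0.0085,"z":0.12,"roll":0}])

```text
time: 6.95
tool_pos: [0.6578, -0.1842, 0.0171]
tcp_rot: [2.254, 2.189, 0.0]
wrist_force: [-0.7, -0.5, -0.0]
width: 0.282
grip_force: 19.9
```

Request:
servo_tool(targets=[{"hand":1,"x":0,"y":0,"z":0.004,"roll":0},{"hand":1,"x":0,"y":0,"z":0.008,"roll":0},{"hand":1,"x":0,"y":0,"z":0.008,"roll":0},{"hand":1,"x":0,"y":0,"z":0.008,"roll":0}])

```text
time: 7.28
tool_pos: [0.6576, -0.1842, 0.013]
tcp_rot: [2.254, 2.188, 0.0]
wrist_force: [-1.3, 0.8, 0.8]
width: 0.282
grip_force: 19.9
```

No contact yet, about 0.5 mm above the floor. Release and retreat.

Request:
servo_tool(targets=[{"hand":0.2,"x":0,"y":0,"z":0,"roll":0},{"hand":0.1,"x":0,"y":0,"z":0,"roll":0},{"hand":0,"x":0,"y":0,"z":0,"roll":0},{"hand":0,"x":0,"y":0,"z":0,"roll":0},{"hand":0,"x":0,"y":0,"z":-0.03,"roll":0},{"hand":0,"x":0,"y":0,"z":-0.08,"roll":0},{"hand":0,"x":0,"y":0,"z":-0.2,"roll":0},{"hand":0,"x":0,"y":0,"z":-0.2,"roll":0},{"hand":0,"x":0,"y":0,"z":-0.2,"roll":0}])

```text
time: 8.03
tool_pos: [0.6624, -0.1857, 0.1215]
tcp_rot: [2.246, 2.181, 0.009]
wrist_force: [0.8, 0.1, 0.0]
width: 0.502
grip_force: 0.0
```

Run:
```python
from meas import *
snap('p2'); im,C=load('p2')
h,s,v=cv2.split(cv2.cvtColor(im,cv2.COLOR_BGR2HSV)); m=((s<60)&(v>238)).astype(np.uint8)
for c in blobs(m,100,2000):
    W=onplane(C,c.reshape(-1,2),.0195)[:,:2]*1000; print('white',cen(c).round(),cen(W.astype(np.float32).reshape(-1,1,2)).round(1),W.max(0).round(1),W.min(0).round(1))
go((.499,.0165,.08),np.radians(22.6)); go((.499,.0165,.08),np.radians(112.6))
```

```text
snap p2 [ 0.6624 -0.1857  0.1215] vel 0.053
white [169. 364.] [ 543.6 -350. ] [ 556.4 -325.5] [ 531.7 -372.6]
white [126. 342.] [ 504.3 -321.2] [ 512.8 -310.8] [ 493.6 -335. ]
white [ 37. 299.] [ 424.7 -273.4] [ 447.7 -251.7] [ 387.7 -308.9]
white [275. 249.] [ 655.5 -225.6] [ 667.7 -216.1] [ 643.3 -238.3]
white [274. 203.] [ 656.1 -184.3] [ 668.6 -175.2] [ 643.6 -196.3]
white [274. 144.] [ 658.1 -135.8] [ 670.6 -127. ] [ 645.9 -148.2]
x 0.3938 y -0.3358 z 0.0731 roll -0.1349 rows>=6.3 q6 -0.28
x 0.3938 y -0.3358 z 0.0731 roll 0.3651 rows>=9.2 q6 -0.28
```

Heart sits well (x off by 0.7 mm, about 3 mm along the row, parallel). Next the square.

Request:
servo_tool(targets=[{"hand":0.1,"x":0.394,"y":-0.336,"z":0.04,"roll":-0.135},{"hand":0.1,"x":0.394,"y":-0.336,"z":0.04,"roll":-0.135},{"hand":0.1,"x":0.394,"y":-0.336,"z":0.04,"roll":-0.135},{"hand":0.1,"x":0.394,"y":-0.336,"z":0.073,"roll":-0.135},{"hand":0.1,"x":0.394,"y":-0.336,"z":0.073,"roll":-0.135},{"hand":0.1,"x":0.394,"y":-0.336,"z":0.073,"roll":-0.135},{"hand":0.1,"x":0.394,"y":-0.336,"z":0.073,"roll":-0.135},{"hand":0.1,"x":0.394,"y":-0.336,"z":0.073,"roll":-0.135},{"hand":0.1,"x":0.394,"y":-0.336,"z":0.073,"roll":-0.135}])

```text
time: 8.83
tool_pos: [0.4948, 0.018, 0.0758]
tcp_rot: [-1.74, -2.615, 0.001]
wrist_force: [-0.3, 0.2, 0.5]
width: 0.449
grip_force: 0.0
```

Run:
```python
from meas import *
snap('s1'); go((.499,.0165,.0175),np.radians(22.6))
im,C=load('s1'); h,s,v=cv2.split(cv2.cvtColor(im,cv2.COLOR_BGR2HSV)); print(proj(C,[[.499,.0165,.03]]),np.degrees(np.arctan2(*R.from_rotvec(bot.read_state()['tcp_rot']).as_matrix()[1::-1,1])))
cv2.imwrite('pics/s1z.png',cv2.resize(im[150:350,150:420],None,fx=2,fy=2))
```

```text
snap s1 [0.4948 0.018  0.0758] vel 0.051
x -0.0037 y 0.0046 z 0.1179 roll 0.0003 rows>=1.4 q6 -0.41
[[287.99859289 232.84331471]] 22.6579300935178
```

View pics/s1z.png

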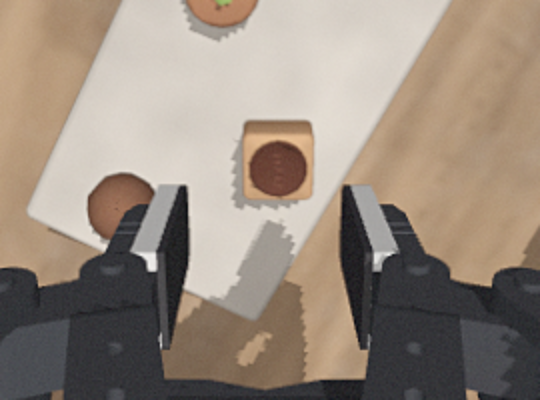

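The square at px (289,233) is level with the fingers and matches the prediction. The truffle clears the left finger.

Request:
servo_tool(targets=[{"hand":0.1,"x":-0.0037,"y":0.0046,"z":0.04,"roll":0},{"hand":0.1,"x":-0.0037,"y":0.0046,"z":0.08,"roll":0},{"hand":0.1,"x":-0.0037,"y":0.0046,"z":0.116,"roll":0},{"hand":0.1,"x":-0.0037,"y":0.0046,"z":0.116,"roll":0},{"hand":0.1,"x":-0.0037,"y":0.0046,"z":0.116,"roll":0},{"hand":0.1,"x":-0.0037,"y":0.0046,"z":0.116,"roll":0}])

```text
time: 9.38
tool_pos: [0.4998, 0.0161, 0.0192]
tcp_rot: [1.743, 2.612, 0.001]
wrist_force: [-0.1, -0.2, 0.6]
width: 0.451
grip_force: 0.0
```

Request:
servo_tool(targets=[{"hand":1,"x":0,"y":0,"z":0,"roll":0},{"hand":1,"x":0,"y":0,"z":0,"roll":0},{"hand":1,"x":0,"y":0,"z":0,"roll":0},{"hand":1,"x":0,"y":0,"z":0,"roll":0},{"hand":1,"x":0,"y":0,"z":0,"roll":0}])

```text
time: 9.8
tool_pos: [0.5, 0.0165, 0.0198]
tcp_rot: [1.74, 2.611, 0.002]
wrist_force: [1.6, -2.8, 5.7]
width: 0.272
grip_force: 21.3
```

Run:
```python
from meas import *
go((.552,-.183,.08),np.radians(-5.5))
```

```text
x -0.4086 y -0.0573 z -0.1197 roll 0.1563 rows>=5.2 q6 -0.41
```

Request:
servo_tool(targets=[{"hand":1,"x":0,"y":0,"z":-0.06,"roll":0},{"hand":1,"x":0,"y":0,"z":-0.12,"roll":0},{"hand":1,"x":-0.05,"y":-0.01,"z":-0.12,"roll":0.02},{"hand":1,"x":-0.41,"y":-0.06,"z":-0.12,"roll":0.156},{"hand":1,"x":-0.41,"y":-0.06,"z":-0.12,"roll":0.156},{"hand":1,"x":-0.41,"y":-0.06,"z":-0.12,"roll":0.156},{"hand":1,"x":-0.41,"y":-0.06,"z":-0.12,"roll":0.156},{"hand":1,"x":-0.41,"y":-0.06,"z":-0.12,"roll":0.156},{"hand":1,"x":-0.41,"y":-0.06,"z":-0.12,"roll":0.156},{"hand":1,"x":-0.41,"y":-0.06,"z":-0.12,"roll":0.156}])

```text
time: 10.63
tool_pos: [0.5489, -0.1842, 0.0779]
tcp_rot: [-2.325, -2.11, 0.0]
wrist_force: [0.2, -0.8, 0.4]
width: 0.27
grip_force: 20.6
```

Request:
servo_tool(targets=[{"hand":1,"x":0,"y":0,"z":0,"roll":0},{"hand":1,"x":0,"y":0,"z":0,"roll":0},{"hand":1,"x":0,"y":0,"z":0,"roll":0}])

```text
time: 10.88
tool_pos: [0.5489, -0.1823, 0.0781]
tcp_rot: [-2.322, -2.115, 0.0]
wrist_force: [0.0, -0.0, 0.0]
width: 0.269
grip_force: 20.6
```

Run:
```python
from meas import *
snap('s2'); print(bot.read_state()['width']); go((.552,-.183,.0185),np.radians(-5.5))
im,C=load('s2'); h,s,v=cv2.split(cv2.cvtColor(im,cv2.COLOR_BGR2HSV))
cv2.imwrite('pics/s2z.png',im[100:340,120:440]); print(proj(C,[[.552,-.183,.0055]]))
```

```text
snap s2 [ 0.5489 -0.1823  0.0781] vel 0.005
0.2655820397861206
x -0.0006 y 0.0060 z 0.1193 roll 0.0008 rows>=1.4 q6 -0.27
[[287.65273492 216.21784561]]
```

View pics/s2z.png

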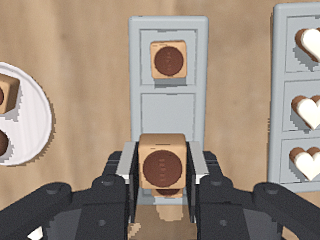

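The square is held level, and the well centre at px (288,216) fits the prediction. Descend.

Request:
servo_tool(targets=[{"hand":1,"x":-0.0006,"y":0.006,"z":0.03,"roll":0},{"hand":1,"x":-0.0006,"y":0.006,"z":0.07,"roll":0},{"hand":1,"x":-0.0006,"y":0.006,"z":0.1,"roll":0},{"hand":1,"x":-0.0006,"y":0.006,"z":0.12,"roll":0},{"hand":1,"x":-0.0006,"y":0.006,"z":0.12,"roll":0},{"hand":1,"x":-0.0006,"y":0.006,"z":0.12,"roll":0},{"hand":1,"x":-0.0006,"y":0.006,"z":0.12,"roll":0}])

```text
time: 11.52
tool_pos: [0.5531, -0.1845, 0.0191]
tcp_rot: [2.323, 2.113, 0.001]
wrist_force: [1.0, -0.6, -0.0]
width: 0.268
grip_force: 20.6
```

Request:
servo_tool(targets=[{"hand":1,"x":0.003,"y":-0.002,"z":0.005,"roll":0},{"hand":1,"x":0.003,"y":-0.002,"z":0.01,"roll":0},{"hand":1,"x":0.003,"y":-0.002,"z":0.01,"roll":0},{"hand":1,"x":0.003,"y":-0.002,"z":0.01,"roll":0}])

```text
time: 11.85
tool_pos: [0.5516, -0.183, 0.0135]
tcp_rot: [2.325, 2.113, 0.0]
wrist_force: [0.6, -0.6, 0.3]
width: 0.265
grip_force: 20.6
```

Request:
servo_tool(targets=[{"hand":0.2,"x":0,"y":0,"z":0,"roll":0},{"hand":0.1,"x":0,"y":0,"z":0,"roll":0},{"hand":0,"x":0,"y":0,"z":0,"roll":0},{"hand":0,"x":0,"y":0,"z":0,"roll":0},{"hand":0,"x":0,"y":0,"z":-0.03,"roll":0},{"hand":0,"x":0,"y":0,"z":-0.08,"roll":0},{"hand":0,"x":0,"y":0,"z":-0.2,"roll":0},{"hand":0,"x":0,"y":0,"z":-0.2,"roll":0},{"hand":0,"x":0,"y":0,"z":-0.2,"roll":0},{"hand":0,"x":0,"y":0,"z":-0.2,"roll":0}])

```text
time: 12.68
tool_pos: [0.5529, -0.1835, 0.1153]
tcp_rot: [2.322, 2.111, 0.003]
wrist_force: [-0.3, 0.4, -1.1]
width: 0.498
grip_force: 0.0
```

Run:
```python
from meas import *
snap('s3'); im,C=load('s3')
h,s,v=cv2.split(cv2.cvtColor(im,cv2.COLOR_BGR2HSV)); m=((s>70)&(v<110)).astype(np.uint8); m=cv2.morphologyEx(m,cv2.MORPH_OPEN,np.ones((3,3)))
for c in blobs(m,40,800):
    W=onplane(C,[cen(c)],.0235)[0]; 
    if .5<W[0]<.6: print('dark',cen(c).round(),W.round(4))
go((.457,-.022,.08),np.radians(-5)); go((.461,.0625,.08),np.radians(-5))
```

```text
snap s3 [ 0.5529 -0.1835  0.1153] vel 0.05
dark [279. 255.] [ 0.546  -0.2236  0.0235]
dark [277. 204.] [ 0.5486 -0.1791  0.0235]
dark [278. 147.] [ 0.5542 -0.1349  0.0235]
x 0.3024 y -0.2188 z 0.0667 roll -0.0026 rows>=4.5 q6 -0.27
x 0.4714 y -0.2270 z 0.0667 roll -0.0026 rows>=6.3 q6 -0.27
```

Square placed within 2 mm. Next the truffle.

Request:
servo_tool(targets=[{"hand":0.1,"x":0.302,"y":-0.219,"z":0.067,"roll":0},{"hand":0.1,"x":0.302,"y":-0.219,"z":0.067,"roll":0},{"hand":0.1,"x":0.302,"y":-0.219,"z":0.067,"roll":0},{"hand":0.1,"x":0.302,"y":-0.219,"z":0.067,"roll":0},{"hand":0.1,"x":0.302,"y":-0.219,"z":0.067,"roll":0},{"hand":0.1,"x":0.302,"y":-0.219,"z":0.067,"roll":0},{"hand":0.1,"x":0.302,"y":-0.219,"z":0.067,"roll":0},{"hand":0.1,"x":0.302,"y":-0.219,"z":0.067,"roll":0}])

```text
time: 13.4
tool_pos: [0.4567, -0.0224, 0.079]
tcp_rot: [-2.324, -2.113, 0.002]
wrist_force: [-1.1, 0.0, 0.4]
width: 0.451
grip_force: 0.0
```

Run:
```python
from meas import *
snap('t1'); im,C=load('t1'); go((.457,-.022,.0185),np.radians(-5))
h,s,v=cv2.split(cv2.cvtColor(im,cv2.COLOR_BGR2HSV)); p=proj(C,[[.457,-.022,.023]])[0]; print(p)
m=(s>75).astype(np.uint8); roi=np.zeros_like(m); cv2.circle(roi,tuple(int(a) for a in p),30,1,-1)
for c in blobs(cv2.morphologyEx(m*roi,cv2.MORPH_OPEN,np.ones((3,3))),100): print(cen(c),cv2.boundingRect(c),onplane(C,[cen(c)],.0225)[0].round(4))
```

```text
snap t1 [ 0.4567 -0.0224  0.079 ] vel 0.028
x 0.0015 y -0.0007 z 0.1218 roll -0.0027 rows>=1.5 q6 -0.01
[283.9881334  222.37291893]
[282.41144308 221.89298965] (266, 206, 34, 33) [ 0.4559 -0.0217  0.0225]
```

Request:
servo_tool(targets=[{"hand":0.1,"x":0.001,"y":-0.002,"z":0.04,"roll":0},{"hand":0.1,"x":0.001,"y":-0.002,"z":0.08,"roll":0},{"hand":0.1,"x":0.001,"y":-0.002,"z":0.122,"roll":0},{"hand":0.1,"x":0.001,"y":-0.002,"z":0.122,"roll":0},{"hand":0.1,"x":0.001,"y":-0.002,"z":0.122,"roll":0},{"hand":1,"x":0.001,"y":-0.002,"z":0.122,"roll":0},{"hand":1,"x":0.001,"y":-0.002,"z":0.122,"roll":0},{"hand":1,"x":0.001,"y":-0.002,"z":0.122,"roll":0},{"hand":1,"x":0.001,"y":-0.002,"z":0.122,"roll":0},{"hand":1,"x":0.001,"y":-0.002,"z":0.122,"roll":0}])

```text
time: 14.28
tool_pos: [0.4571, -0.0218, 0.0199]
tcp_rot: [2.323, 2.112, 0.002]
wrist_force: [0.3, -0.7, 2.4]
width: 0.256
grip_force: 19.2
```

Run:
```python
from meas import *
go((.498,.2905,.08),np.radians(10.4))
```

```text
x 0.6295 y 0.0224 z -0.1204 roll -0.0881 rows>=7.7 q6 -0.01
```

Request:
servo_tool(targets=[{"hand":1,"x":0,"y":0,"z":-0.06,"roll":0},{"hand":1,"x":0,"y":0,"z":-0.13,"roll":0},{"hand":1,"x":0.05,"y":0,"z":-0.13,"roll":-0.01},{"hand":1,"x":0.63,"y":0.022,"z":-0.13,"roll":-0.088},{"hand":1,"x":0.63,"y":0.022,"z":-0.13,"roll":-0.088},{"hand":1,"x":0.63,"y":0.022,"z":-0.13,"roll":-0.088},{"hand":1,"x":0.63,"y":0.022,"z":-0.13,"roll":-0.088},{"hand":1,"x":0.63,"y":0.022,"z":-0.13,"roll":-0.088},{"hand":1,"x":0.63,"y":0.022,"z":-0.13,"roll":-0.088},{"hand":1,"x":0.63,"y":0.022,"z":-0.13,"roll":-0.088}])

```text
time: 15.12
tool_pos: [0.4967, 0.2934, 0.0842]
tcp_rot: [2.01, 2.414, 0.001]
wrist_force: [0.8, 0.1, 0.4]
width: 0.254
grip_force: 19.1
```

Run:
```python
from meas import *
go((.498,.2905,.08),np.radians(10.4))
```

```text
x -0.0062 y 0.0015 z 0.0084 roll 0.0001 rows>=0.1 q6 0.31
```

Request:
servo_tool(targets=[{"hand":1,"x":-0.004,"y":0.0015,"z":0.03,"roll":0},{"hand":1,"x":-0.004,"y":0.0015,"z":0.05,"roll":0},{"hand":1,"x":-0.004,"y":0.0015,"z":0.05,"roll":0},{"hand":1,"x":-0.004,"y":0.0015,"z":0.05,"roll":0},{"hand":1,"x":-0.004,"y":0.0015,"z":0.05,"roll":0}])

```text
time: 15.53
tool_pos: [0.4976, 0.2878, 0.0586]
tcp_rot: [-2.013, -2.412, 0.002]
wrist_force: [-0.2, -0.5, -0.1]
width: 0.254
grip_force: 19.1
```

Run:
```python
from meas import *
snap('t2'); im,C=load('t2'); go((.498,.2905,.0185),np.radians(10.4)); print(proj(C,[[.498,.2905,.0055]]))
cv2.imwrite('pics/t2z.png',im[100:340,120:440])
```

```text
snap t2 [0.4976 0.2878 0.0586] vel 0.012
x 0.0051 y 0.0008 z 0.0812 roll -0.0007 rows>=1.0 q6 0.30
[[284.61624528 221.06477771]]
```

View pics/t2z.png

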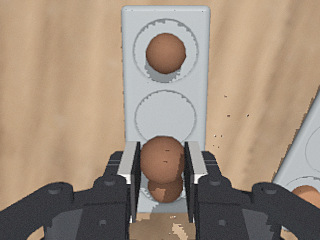

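The truffle is held and the well centre at px (286,220) agrees. Lower it.

Request:
servo_tool(targets=[{"hand":1,"x":0.005,"y":0.002,"z":0.03,"roll":0},{"hand":1,"x":0.005,"y":0.002,"z":0.06,"roll":0},{"hand":1,"x":0.005,"y":0.002,"z":0.081,"roll":0},{"hand":1,"x":0.005,"y":0.002,"z":0.081,"roll":0},{"hand":1,"x":0.005,"y":0.002,"z":0.081,"roll":0},{"hand":1,"x":0.005,"y":0.002,"z":0.081,"roll":0}])

```text
time: 16.08
tool_pos: [0.4991, 0.2916, 0.019]
tcp_rot: [2.012, 2.412, 0.001]
wrist_force: [0.8, -0.7, 0.1]
width: 0.252
grip_force: 19.1
```

Request:
servo_tool(targets=[{"hand":1,"x":-0.002,"y":-0.001,"z":0.005,"roll":0},{"hand":1,"x":-0.002,"y":-0.001,"z":0.01,"roll":0},{"hand":1,"x":-0.002,"y":-0.001,"z":0.01,"roll":0},{"hand":1,"x":-0.002,"y":-0.001,"z":0.01,"roll":0}])

```text
time: 16.42
tool_pos: [0.4983, 0.2907, 0.0135]
tcp_rot: [2.011, 2.413, 0.0]
wrist_force: [0.2, -0.5, -0.1]
width: 0.256
grip_force: 19.1
```

Request:
servo_tool(targets=[{"hand":0.3,"x":0,"y":0,"z":0,"roll":0},{"hand":0.15,"x":0,"y":0,"z":0,"roll":0},{"hand":0,"x":0,"y":0,"z":0,"roll":0},{"hand":0,"x":0,"y":0,"z":0,"roll":0},{"hand":0,"x":0,"y":0,"z":-0.03,"roll":0},{"hand":0,"x":0,"y":0,"z":-0.08,"roll":0},{"hand":0,"x":0,"y":0,"z":-0.2,"roll":0},{"hand":0,"x":0,"y":0,"z":-0.2,"roll":0},{"hand":0,"x":0,"y":0,"z":-0.2,"roll":0},{"hand":0,"x":0,"y":0,"z":-0.2,"roll":0}])

```text
time: 17.25
tool_pos: [0.4995, 0.2914, 0.1153]
tcp_rot: [2.01, 2.412, 0.006]
wrist_force: [0.2, -0.2, -0.7]
width: 0.5
grip_force: 0.0
```

Run:
```python
from meas import *
snap('t3'); im,C=load('t3')
h,s,v=cv2.split(cv2.cvtColor(im,cv2.COLOR_BGR2HSV)); m=((s>90)&(v<190)).astype(np.uint8); m=cv2.morphologyEx(m,cv2.MORPH_OPEN,np.ones((3,3)))
for c in blobs(m,40,3000):
    W=onplane(C,[cen(c)],.0165)[0]
    if .45<W[0]<.55 and W[1]<.4: print('dark',cen(c).round(),cv2.contourArea(c),W.round(4))
go((.461,.0625,.08),np.radians(0))
```

```text
snap t3 [0.4995 0.2914 0.1153] vel 0.05
dark [280. 254.] 534.0 [0.5056 0.2488 0.0165]
dark [280. 206.] 567.5 [0.4971 0.2915 0.0165]
dark [281. 150.] 660.5 [0.4896 0.3367 0.0165]
x -0.4355 y -0.1553 z 0.0666 roll 0.0577 rows>=5.6 q6 0.30
```

Truffle centred. Next the disc.

Request:
servo_tool(targets=[{"hand":0.1,"x":-0.435,"y":-0.155,"z":0.067,"roll":0.058},{"hand":0.1,"x":-0.435,"y":-0.155,"z":0.067,"roll":0.058},{"hand":0.1,"x":-0.435,"y":-0.155,"z":0.067,"roll":0.058},{"hand":0.1,"x":-0.435,"y":-0.155,"z":0.067,"roll":0.058},{"hand":0.1,"x":-0.435,"y":-0.155,"z":0.067,"roll":0.058},{"hand":0.1,"x":-0.435,"y":-0.155,"z":0.067,"roll":0.058},{"hand":0.1,"x":-0.435,"y":-0.155,"z":0.067,"roll":0.058},{"hand":0.1,"x":-0.435,"y":-0.155,"z":0.067,"roll":0.058},{"hand":0.1,"x":-0.435,"y":-0.155,"z":0.067,"roll":0.058}])

```text
time: 18.05
tool_pos: [0.4604, 0.0629, 0.0787]
tcp_rot: [-2.222, -2.218, 0.002]
wrist_force: [0.4, -0.5, 0.3]
width: 0.45
grip_force: 0.0
```

Run:
```python
from meas import *
snap('d1'); im,C=load('d1'); go((.461,.0625,.0175),np.radians(0))
h,s,v=cv2.split(cv2.cvtColor(im,cv2.COLOR_BGR2HSV)); p=proj(C,[[.461,.0625,.023]])[0]; print(p)
m=(s>75).astype(np.uint8); roi=np.zeros_like(m); cv2.circle(roi,tuple(int(a) for a in p),30,1,-1)
for c in blobs(cv2.morphologyEx(m*roi,cv2.MORPH_OPEN,np.ones((3,3))),100): print(cen(c),cv2.boundingRect(c),onplane(C,[cen(c)],.0225)[0].round(4))
```

```text
snap d1 [0.4604 0.0629 0.0787] vel 0.022
x -0.0018 y 0.0003 z 0.1233 roll -0.0003 rows>=1.5 q6 0.08
[284.42880412 223.79194099]
[283.31236324 221.01367615] (267, 204, 34, 35) [0.4602 0.0644 0.0225]
```

Request:
servo_tool(targets=[{"hand":0.1,"x":0,"y":0,"z":0.04,"roll":0},{"hand":0.1,"x":0,"y":0,"z":0.08,"roll":0},{"hand":0.1,"x":0,"y":0,"z":0.122,"roll":0},{"hand":0.1,"x":0,"y":0,"z":0.122,"roll":0},{"hand":0.1,"x":0,"y":0,"z":0.122,"roll":0},{"hand":1,"x":0,"y":0,"z":0.122,"roll":0},{"hand":1,"x":0,"y":0,"z":0.122,"roll":0},{"hand":1,"x":0,"y":0,"z":0.122,"roll":0},{"hand":1,"x":0,"y":0,"z":0.122,"roll":0},{"hand":1,"x":0,"y":0,"z":0.122,"roll":0}])

```text
time: 18.93
tool_pos: [0.4618, 0.0634, 0.0215]
tcp_rot: [-2.223, -2.22, -0.001]
wrist_force: [-6.7, 0.4, 13.1]
width: 0.203
grip_force: 20.0
```

Run:
```python
from meas import *
go((.618,.291,.08),np.radians(-9.9))
```

```text
x 0.4557 y 0.3121 z -0.1164 roll 0.0547 rows>=6.8 q6 0.08
```

The opening is too small (17 mm) and force is up, so I'll look before lifting.

Run:
```python
from meas import *
snap('d2'); im,C=load('d2'); print(bot.read_state()['width'],bot.read_state()['wrist_force'])
cv2.imwrite('pics/d2z.png',cv2.resize(im[170:370,190:380],None,fx=3,fy=3))
```

```text
snap d2 [0.4618 0.0634 0.0215] vel 0.002
0.20166365496565036 [-6.84881892  2.03935278 13.26882693]
```

View pics/d2z.png

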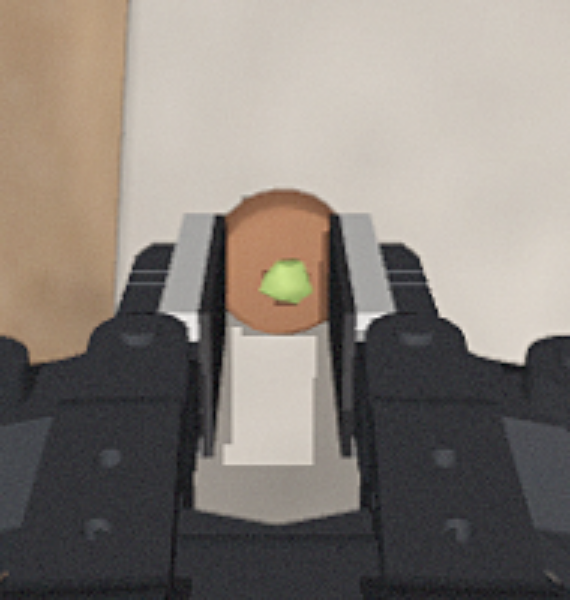

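All 14 views are used, so from here I check numerically. The disc looks wedged, so I'll release, rise and re-measure.

Request:
servo_tool(targets=[{"hand":0.4,"x":0,"y":0,"z":0,"roll":0},{"hand":0.2,"x":0,"y":0,"z":0,"roll":0},{"hand":0,"x":0,"y":0,"z":0,"roll":0},{"hand":0,"x":0,"y":0,"z":0,"roll":0},{"hand":0,"x":0,"y":0,"z":-0.03,"roll":0},{"hand":0,"x":0,"y":0,"z":-0.08,"roll":0},{"hand":0,"x":0,"y":0,"z":-0.13,"roll":0},{"hand":0,"x":0,"y":0,"z":-0.13,"roll":0},{"hand":0,"x":0,"y":0,"z":-0.13,"roll":0},{"hand":0,"x":0,"y":0,"z":-0.13,"roll":0}])

```text
time: 19.82
tool_pos: [0.4608, 0.0627, 0.0834]
tcp_rot: [-2.223, -2.22, 0.0]
wrist_force: [-0.8, 0.2, 0.0]
width: 0.501
grip_force: 0.0
```

```bash
cat > dm.py <<'E'
from meas import *
import sys
def disc(n,xy=(.461,.0625)):
    im,C=load(n); h,s,v=[a.astype(int) for a in cv2.split(cv2.cvtColor(im,cv2.COLOR_BGR2HSV))]
    p=proj(C,[[*xy,.023]])[0]; roi=np.zeros(s.shape,np.uint8); cv2.circle(roi,tuple(int(a) for a in p),34,1,-1)
    m=cv2.morphologyEx(((s>75)*roi).astype(np.uint8),cv2.MORPH_OPEN,np.ones((3,3)))
    c=max(blobs(m,100),key=cv2.contourArea); print(n,'disc px',cen(c).round(1),'ellipse',[np.round(a,1) for a in cv2.fitEllipse(c)],onplane(C,[cen(c)],.0225)[0].round(4))
    print('bottom edge at slab',onplane(C,[c.reshape(-1,2)[c.reshape(-1,2)[:,1].argmax()]],.026)[0].round(4))
    g=blobs(((h>28)&(h<60)&(s>90))*roi,4)
    if g: g=max(g,key=cv2.contourArea); print('chip',cen(g).round(1),onplane(C,[cen(g)],.028)[0].round(4))
E
python3 - <<'E'
from dm import *
snap('d3'); disc('d1'); disc('d3'); go((.461,.0625,.0175),np.radians(0))
E
```

```text
snap d3 [0.4608 0.0627 0.0834] vel 0.02
d1 disc px [283.3 221. ] ellipse [array([283.3, 221. ]), array([33.6, 34.7]), np.float64(179.8)] [0.4602 0.0644 0.0225]
bottom edge at slab [0.4572 0.0532 0.026 ]
chip [283.4 224.6] [0.4603 0.0636 0.028 ]
d3 disc px [284.2 218.8] ellipse [array([284.2, 218.8]), array([33. , 33.8]), np.float64(179.4)] [0.4614 0.0642 0.0225]
bottom edge at slab [0.4577 0.0534 0.026 ]
chip [284.4 222.1] [0.4615 0.0636 0.028 ]
x -0.0003 y 0.0019 z 0.1304 roll -0.0004 rows>=1.6 q6 0.08
```

Request:
servo_tool(targets=[{"hand":0.1,"x":0.002,"y":0.001,"z":0.04,"roll":0},{"hand":0.1,"x":0.002,"y":0.001,"z":0.08,"roll":0},{"hand":0.1,"x":0.002,"y":0.001,"z":0.128,"roll":0},{"hand":0.1,"x":0.002,"y":0.001,"z":0.128,"roll":0},{"hand":0.1,"x":0.002,"y":0.001,"z":0.128,"roll":0},{"hand":0.1,"x":0.002,"y":0.001,"z":0.128,"roll":0}])

```text
time: 20.37
tool_pos: [0.4613, 0.0637, 0.0196]
tcp_rot: [-2.222, -2.22, 0.002]
wrist_force: [0.6, 0.1, 0.1]
width: 0.452
grip_force: 0.0
```

Request:
servo_tool(targets=[{"hand":0.1,"x":0,"y":0,"z":0.004,"roll":0},{"hand":0.1,"x":0,"y":0,"z":0.007,"roll":0},{"hand":0.1,"x":0,"y":0,"z":0.007,"roll":0},{"hand":0.1,"x":0,"y":0,"z":0.007,"roll":0}])

```text
time: 20.7
tool_pos: [0.4622, 0.0638, 0.0169]
tcp_rot: [2.222, 2.22, 0.002]
wrist_force: [-0.1, -0.3, -1.0]
width: 0.449
grip_force: 0.0
```

Request:
servo_tool(targets=[{"hand":0.4,"x":0,"y":0,"z":0,"roll":0},{"hand":0.5,"x":0,"y":0,"z":0,"roll":0},{"hand":1,"x":0,"y":0,"z":0,"roll":0},{"hand":1,"x":0,"y":0,"z":0,"roll":0},{"hand":1,"x":0,"y":0,"z":0,"roll":0},{"hand":1,"x":0,"y":0,"z":0,"roll":0}])

```text
time: 21.2
tool_pos: [0.462, 0.0638, 0.0168]
tcp_rot: [2.222, 2.22, 0.001]
wrist_force: [-1.3, -0.5, 6.3]
width: 0.268
grip_force: 19.8
```

Good grip this time (0.268, as for the square). Carry it round the box to the disc dish.

Request:
servo_tool(targets=[{"hand":1,"x":0,"y":0,"z":-0.06,"roll":0},{"hand":1,"x":0,"y":0,"z":-0.13,"roll":0},{"hand":1,"x":0.05,"y":0,"z":-0.13,"roll":0},{"hand":1,"x":0.38,"y":0.1,"z":-0.13,"roll":0.054},{"hand":1,"x":0.38,"y":0.1,"z":-0.13,"roll":0.054},{"hand":1,"x":0.38,"y":0.1,"z":-0.13,"roll":0.054},{"hand":1,"x":0.38,"y":0.1,"z":-0.13,"roll":0.054},{"hand":1,"x":0.454,"y":0.3,"z":-0.13,"roll":0.054},{"hand":1,"x":0.454,"y":0.3,"z":-0.13,"roll":0.054},{"hand":1,"x":0.454,"y":0.31,"z":-0.13,"roll":0.054}])

```text
time: 22.03
tool_pos: [0.6185, 0.293, 0.0808]
tcp_rot: [2.4, 2.026, 0.002]
wrist_force: [0.8, -0.5, 0.0]
width: 0.257
grip_force: 19.7
```

Run:
```python
from meas import *
print(bot.read_state()['width']);go((.618,.291,.06),np.radians(-9.9))
```

```text
0.2572724709293475
x -0.0042 y -0.0003 z 0.0416 roll 0.0014 rows>=0.5 q6 0.57
```

Request:
servo_tool(targets=[{"hand":1,"x":-0.002,"y":0,"z":0.02,"roll":0},{"hand":1,"x":-0.002,"y":0,"z":0.04,"roll":0},{"hand":1,"x":-0.002,"y":0,"z":0.04,"roll":0},{"hand":1,"x":-0.002,"y":0,"z":0.04,"roll":0},{"hand":1,"x":-0.002,"y":0,"z":0.04,"roll":0}])

```text
time: 22.45
tool_pos: [0.6152, 0.2888, 0.0606]
tcp_rot: [-2.402, -2.023, 0.003]
wrist_force: [0.3, -0.3, 0.6]
width: 0.259
grip_force: 19.7
```

Run:
```python
from meas import *
snap('d4'); im,C=load('d4'); s_=bot.read_state(); print(s_['width']); go((.618,.291,.016),np.radians(-9.9))
# dish seen here: rim axis
b,g,r=[a.astype(int) for a in cv2.split(im)]; m=((b-r>=0)&(im.max(2)>90)).astype(np.uint8); m[235:]=0
p=proj(C,[[.63,.35,.008]])[0]; roi=np.zeros_like(m); cv2.circle(roi,tuple(int(a) for a in p),110,1,-1)
c=max(blobs(cv2.morphologyEx(m*roi,cv2.MORPH_OPEN,np.ones((3,3))),500),key=cv2.contourArea); W=onplane(C,cv2.convexHull(c).reshape(-1,2),.008)[:,:2]*1000
(cx,cy),wl,a=cv2.minAreaRect(W.astype(np.float32)); u=np.array([np.cos(np.radians(80.1)),np.sin(np.radians(80.1))]); print(cx,cy,wl,a,'dish centre by far end',np.array([cx,cy])+u*(max(wl)/2-74))
# held disc chip & outline
h,s,v=[a.astype(int) for a in cv2.split(cv2.cvtColor(im,cv2.COLOR_BGR2HSV))]
q=proj(C,[s_['tool_pos']+[0,0,.01]])[0]; roi=np.zeros_like(m); cv2.circle(roi,tuple(int(a) for a in q),32,1,-1)
for nm,mm,z in (('chip',(h>28)&(h<60)&(s>90),.011),('body',(s>75)&(v>100),.009)):
    k=blobs(mm*roi,6)
    if k: k=max(k,key=cv2.contourArea); print(nm,cen(k).round(1),cv2.boundingRect(k),onplane(C,[cen(k)],s_['tool_pos'][2]+z)[0].round(4))
```

```text
snap d4 [0.6152 0.2888 0.0606] vel 0.015
0.2596038603386772
x 0.0046 y 0.0038 z 0.0908 roll 0.0006 rows>=1.1 q6 0.57
623.9484252929688 323.2169494628906 (84.92474365234375, 54.48931121826172) 80.07831573486328 dish centre by far end [618.52618926 292.14893782]
chip [281.9 267.8] (273, 261, 18, 15) [0.6142 0.2896 0.0724]
body [283.1 265.6] (260, 237, 45, 60) [0.6148 0.2897 0.0704]
```

Request:
servo_tool(targets=[{"hand":1,"x":0.005,"y":0.005,"z":0.03,"roll":0},{"hand":1,"x":0.005,"y":0.005,"z":0.06,"roll":0},{"hand":1,"x":0.005,"y":0.005,"z":0.088,"roll":0},{"hand":1,"x":0.005,"y":0.005,"z":0.088,"roll":0},{"hand":1,"x":0.005,"y":0.005,"z":0.088,"roll":0},{"hand":1,"x":0.005,"y":0.005,"z":0.088,"roll":0}])

```text
time: 23.0
tool_pos: [0.6192, 0.2915, 0.0166]
tcp_rot: [-2.402, -2.024, 0.002]
wrist_force: [0.3, -0.6, -0.5]
width: 0.267
grip_force: 19.7
```

Request:
servo_tool(targets=[{"hand":1,"x":0,"y":0,"z":0.005,"roll":0},{"hand":1,"x":0,"y":0,"z":0.01,"roll":0},{"hand":1,"x":0,"y":0,"z":0.01,"roll":0},{"hand":1,"x":0,"y":0,"z":0.01,"roll":0}])

```text
time: 23.33
tool_pos: [0.6197, 0.2917, 0.0125]
tcp_rot: [2.403, 2.024, 0.0]
wrist_force: [0.5, -1.2, 0.3]
width: 0.262
grip_force: 19.7
```

Request:
servo_tool(targets=[{"hand":1,"x":0,"y":0,"z":0.002,"roll":0},{"hand":1,"x":0,"y":0,"z":0.002,"roll":0},{"hand":1,"x":0,"y":0,"z":0.002,"roll":0}])

```text
time: 23.58
tool_pos: [0.6197, 0.2917, 0.0114]
tcp_rot: [2.403, 2.024, 0.0]
wrist_force: [-0.5, 0.3, -0.6]
width: 0.263
grip_force: 19.7
```

Request:
servo_tool(targets=[{"hand":0.35,"x":0,"y":0,"z":0,"roll":0},{"hand":0.2,"x":0,"y":0,"z":0,"roll":0},{"hand":0,"x":0,"y":0,"z":0,"roll":0},{"hand":0,"x":0,"y":0,"z":0,"roll":0},{"hand":0,"x":0,"y":0,"z":-0.03,"roll":0},{"hand":0,"x":0,"y":0,"z":-0.08,"roll":0},{"hand":0,"x":0,"y":0,"z":-0.2,"roll":0},{"hand":0,"x":0,"y":0,"z":-0.2,"roll":0},{"hand":0,"x":0,"y":0,"z":-0.2,"roll":0},{"hand":0,"x":0,"y":0,"z":-0.2,"roll":0}])

```text
time: 24.42
tool_pos: [0.6214, 0.2924, 0.115]
tcp_rot: [2.401, 2.023, 0.008]
wrist_force: [0.6, -0.2, -0.6]
width: 0.502
grip_force: 0.0
```

Request:
servo_tool(targets=[{"hand":0,"x":-0.2,"y":-0.2,"z":-0.1,"roll":0},{"hand":0,"x":-0.2,"y":-0.2,"z":-0.1,"roll":0},{"hand":0,"x":-0.2,"y":-0.2,"z":-0.1,"roll":0},{"hand":0,"x":-0.2,"y":-0.2,"z":-0.1,"roll":0},{"hand":0,"x":-0.2,"y":-0.2,"z":-0.1,"roll":0},{"hand":0,"x":-0.2,"y":-0.2,"z":-0.1,"roll":0},{"hand":0,"x":-0.2,"y":-0.2,"z":-0.1,"roll":0}])

```text
time: 25.0
tool_pos: [0.504, 0.2101, 0.1606]
tcp_rot: [-2.403, -2.023, 0.001]
wrist_force: [-0.1, -0.1, -0.0]
width: 0.496
grip_force: 0.0
```

Run:
```python
from meas import *
snap('f1'); im,C=load('f1'); print(bot.read_state()['time'])
h,s,v=[a.astype(int) for a in cv2.split(cv2.cvtColor(im,cv2.COLOR_BGR2HSV))]
D=np.array([.618,.2915]); u=np.array([np.cos(np.radians(80.1)),np.sin(np.radians(80.1))])
D2=np.array([.498,.2905]); u2=np.array([np.cos(np.radians(100.4)),np.sin(np.radians(100.4))])
def rep(nm,c0,uu,hh,C,S,V):
  for k in (-1,0,1):
    w=c0+.045*k*uu; p=proj(C,[[*w,hh]])[0]; m=S>75; roi=np.zeros(S.shape,np.uint8); cv2.circle(roi,tuple(int(a) for a in p),22,1,-1)
    b=blobs(cv2.morphologyEx((m*roi).astype(np.uint8),cv2.MORPH_OPEN,np.ones((3,3))),30)
    if b: c=max(b,key=cv2.contourArea); print(nm,k,'off mm',((onplane(C,[cen(c)],hh)[0][:2]-w)*1000).round(1),'size px',np.round(cv2.minAreaRect(c)[1],1),'dist',round(float(np.linalg.norm(C[2][:3,3]-[*w,hh])),3))
rep('disc',D,u,.017,C,s,v); rep('truffle',D2,u2,.016,C,s,v)
# top camera: all, incl. samples compared with the start picture
t=read_camera('top')[:,:,::-1].copy(); t0=cv2.imread('pics/top0.png'); T=cam('top'); cv2.imwrite('pics/top1.png',t)
print('saucer diff',cv2.absdiff(t,t0)[258:302,358:404].max(), 'slab diff', cv2.absdiff(t,t0)[225:280,232:330].max())
S,V=[a.astype(int) for a in cv2.split(cv2.cvtColor(t,cv2.COLOR_BGR2HSV))[1:]]
for nm,xy in (('heart',(.6565,-.182)),('sq',(.552,-.182))): print(nm,proj(T,[[*xy,.02]])[0], t[tuple(proj(T,[[*xy,.02]])[0].round().astype(int)[::-1])])
```

```text
snap f1 [0.504  0.2101 0.1606] vel 0.024
25.05
disc -1 off mm [-1.5  2. ] size px [25. 26.] dist 0.304
disc 0 off mm [-2.3 -1.5] size px [27. 27.] dist 0.305
disc 1 off mm [-1.8 -0.1] size px [26.9 31.1] dist 0.313
truffle -1 off mm [0. 2.] size px [24. 24.] dist 0.29
truffle 0 off mm [-0.3  0.8] size px [25. 25.] dist 0.288
truffle 1 off mm [0.2 1.7] size px [28. 25.] dist 0.294
saucer diff 50 slab diff 103
heart [389.0661906  166.80796416] [185 214 211]
sq [389.10973545 217.55439257] [41 49 71]
```

Run:
```python
from meas import *
a,b=[cv2.cvtColor(cv2.imread(f'pics/{n}.png'),cv2.COLOR_BGR2GRAY)[258:302,358:404].astype(np.float32) for n in ('top0','top1')]
shift=cv2.phaseCorrelate(a,b); print(shift, np.abs(a-b).mean())
T=cam('top'); im=cv2.imread('pics/top1.png'); v=im.max(2)
for nm,rc in (('heart',(355,410 ,150,186)),('sq',(355,430,200,236))):
    x0,x1,y0,y1=rc[0],430,rc[2],rc[3]; m=np.zeros(v.shape,np.uint8); sub=v[y0:y1,x0:x1]
    m[y0:y1,x0:x1]=(sub>170) if nm=='heart' else (sub<85)
    print(nm,[ (onplane(T,[cen(c)],.02)[0][:2]*1000).round(1).tolist() for c in blobs(m,12)])
if abs(shift[0][0])<1.5 and abs(shift[0][1])<1.5:
    from workcell import ticket; print(ticket.finish_job())
```

```text
((-0.12754934193735323, 0.5581526814477726), 0.7412704308827718) 14.09585
heart [[656.0, -225.4], [656.8, -184.3], [658.5, -135.5]]
sq [[521.9, -153.0], [548.0, -229.8], [546.4, -178.5], [556.4, -140.5]]
the job is handed in; nothing more can be done
None
```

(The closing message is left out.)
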